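Put away the probe station's change parts

TASK

The measurements are finished: put the probe station's four loose parts away, each in the middle of its own rest. The wide microscope objective goes upright into the stand with the wide bore and the slim one upright into the stand with the narrow bore, the brass sample chuck lies on the round rubber mat with its grooved face up as now, and the probe positioner stands on the rectangular steel plate with its long side parallel to the plate's. Set every part down rather than dropping it or knocking it over, and leave the open sample dish where it is.

Things in the scene. Friction and masses are not known exactly. Their poses are not given: they have to be found in the camera images.
- wide_objective: Wide microscope objective, loose, standing upright on the table: a dark steel barrel 44 mm in diameter up to 54 mm height, then a conical nose narrowing to 29 mm at its top, 66 mm high in all, with bright rings and a glass lens on top. Mass 0.15 to 0.31 kg. Origin: centre of its underside; z up along the barrel.
- slim_objective: Slim microscope objective, loose, standing upright: the same dark steel look and the same heights (barrel to 54 mm, 66 mm in all) but only 28 mm in diameter. Mass 0.09 to 0.18 kg. Origin: centre of its underside; z up along the barrel.
- chuck: Brass sample chuck, loose: a plain flat disc 52 mm in diameter and 20 mm thick, lying flat, with concentric grooves on its upper face. Mass 0.17 to 0.35 kg. Origin: centre of its underside; z up.
- positioner: Probe positioner, loose: black base 66 (x) x 36 (y) x 16 mm high; on it a silvery block 44 x 36 mm up to 46 mm height, flush with the base at y = +-18 mm (grip there). 12 mm thick thimbles: one up to 60 mm height at x = -10, one out to x = -38 at 36 mm height; thin probe arm out to x = +60, 26 to 42 mm high. 0.21 to 0.42 kg. Origin: centre of the base's underside; x along it to the probe arm.
- wide_stand: Fixed rest of the wide objective: black square block 84 x 84 mm, 16 mm high, with a round blind bore 56 mm in diameter and 10 mm deep in the middle of its top (bore floor 6 mm above the table). Origin: centre of its underside, on the table, below the bore's centre; z up.
- narrow_stand: Fixed rest of the slim objective: black square block 64 x 64 mm, 16 mm high, with a round blind bore 38 mm in diameter and 10 mm deep in the middle of its top (bore floor 6 mm above the table). Origin: centre of its underside, on the table, below the bore's centre; z up.
- round_mat: Fixed rest of the chuck: flat round rubber mat, dark, 76 mm in diameter, 4 mm thick, without a rim. Origin: centre of its underside, on the table; z up.
- steel_plate: Fixed rest of the positioner: flat rectangular bare steel plate 96 mm (x) by 60 mm (y), 4 mm thick, without a rim. Origin: centre of its underside, on the table; x along its long side, z up. Either way round of the positioner is right.
- sample_dish: Open white sample dish with dark chips in it, loose, 66 x 66 mm and 10 mm high, in the middle among the other things; to be left alone. Origin: centre of its underside. Small hand tools up to 35 mm high also lie between the parts.
Not all that is in view belongs to the job. What is shaped like the positioner but brown is not meant.

How it is judged (in metres and radians):
At the end, for the whole second after the job is handed in: All at rest: objectives upright on their own bores' floors, chuck flat, grooves up, on the mat, positioner upright on the plate, all within 12 mm of their rests' centres and 0.15 rad of upright; positioner within 0.25 rad of the plate's long side, either way; dish within 20 mm of its start (horizontal distance between wide_objective and wide_stand below 0.012 m and z of wide_objective in the frame of wide_stand between 0.003 and 0.01 m and angle between each of wide_objective, slim_objective, chuck, positioner's own z axis and vertical below 0.15 rad and linear speed of each of wide_objective, slim_objective, chuck, positioner below 0.02 m/s and angular speed of each of wide_objective, slim_objective, chuck, positioner below 0.2 rad/s and horizontal distance between slim_objective and narrow_stand below 0.012 m and z of slim_objective in the frame of narrow_stand between 0.003 and 0.01 m and horizontal distance between chuck and round_mat below 0.012 m and z of chuck in the frame of round_mat between 0.001 and 0.008 m and horizontal distance between positioner and steel_plate below 0.012 m and z of positioner in the frame of steel_plate between 0.001 and 0.008 m and angle between the x axis of positioner and the x axis of steel_plate, either way round below 0.25 rad and distance of sample_dish from where it was at the start of the episode below 0.02 m); the robot touches nothing.
It fails at once if the wide objective is dropped or knocked over (moves faster than 0.5 m/s while no finger touches it: a fall of about 13 mm or more) (contact force between wide_objective and the fingers below 0.05 N and linear speed of wide_objective above 0.5 m/s).
It fails at once if the slim objective is dropped or knocked over (moves faster than 0.5 m/s while no finger touches it: a fall of about 13 mm or more) (contact force between slim_objective and the fingers below 0.05 N and linear speed of slim_objective above 0.5 m/s).
It fails at once if the chuck is dropped or knocked over (moves faster than 0.5 m/s while no finger touches it: a fall of about 13 mm or more) (contact force between chuck and the fingers below 0.05 N and linear speed of chuck above 0.5 m/s).
It fails at once if the positioner is dropped or knocked over (moves faster than 0.5 m/s while no finger touches it: a fall of about 13 mm or more) (contact force between positioner and the fingers below 0.05 N and linear speed of positioner above 0.5 m/s).
It fails at once if the open sample dish is moved by more than 20 mm (distance of sample_dish from where it was at the start of the episode above 0.02 m).
It also fails if it takes over 106 s, if anything falls off the work surface, if the arm or the gripper's body presses on something with over 40 N, if the wrist force passes 120 N, or if a joint passes its speed limit or range.

ROBOT

A 6-joint arm with a two-finger parallel gripper is mounted at the origin on the work surface. World frame = base frame: x ahead of the robot, y to its left, z up, the work surface at z = 0. Lengths are in m, angles in degrees, forces in N, time in s.
With the tool pointing down it reaches from about 0.3 to 0.75 m from the base axis. Payload 8.5 kg.
Tool frame: the origin (TCP) lies between the finger pads; the fingertips stand env.finger_overhang ahead of it and the grasp point (between the pads) lies 2 mm behind it (env.finger_overhang is the distance from the TCP to the fingertips, in m); z points along the fingers, y is the line along which they close (so a half turn about z gives the same grasp; the last joint's range is limited). The gripper opens to 85 mm and grips with 20 to 120 N. Pads are 22 mm wide; open, the fingers measure 114 mm over their backs; the gripper's body (76 mm by 85 mm) begins 54 mm behind the grasp point. The pads swing forward as they close: fully open they stand 13 mm farther back than shut.
Start: joints at [-87.852, 21.807, 74.336, -0, 83.858, -12.336], TCP at [0.138, -0.533, 0.248] pointing down, gripper open.
Joint ranges: [-178.18, 178.18], [-50.72, 133.34], [12.68, 142.11], [-81.47, 261.47], [9.98, 163.14], [-165.26, 165.26]. Speed limits (degrees/s): [136.94, 136.94, 180, 180, 180, 180].

INTERFACE

Orientations are given as a 3x3 rotation matrix whose columns are the frame's x, y, z axes.
In Python, from rig import env gives the robot as it stands. The module is installed in compiled form; this text tells all that it offers.
- The arm moves only by the tool jog_arm, never from a script. Its arguments are lists of equal length, an entry for each row: "hand": the finger opening in m, from 0 to 0.0854; "travel": the shift along the world's x, y, z in m, a list of three; "yaw": the turn about the world's z in rad. A call has exactly 5 rows; each row shifts and turns the commanded pose from where the row before left it; what a row does not reach is not made up. A row lasts 1/8 s, in which the tool goes at most 62.5 mm and 10.7 degrees, less where a joint would pass 70% of its speed; a pose out of reach is approached as far as the arm can. A call is refused whole if a number of a shift passes 0.0625 or a number of a turn 0.188, either way. A call with a gripper value outside its range is refused whole. The fingers move at their own pace and stop on an object; "grip_force" is the grip in N (left out, the last holds). Time passes only in rows, so rows that do not move let the fingers close, or fill a call up. It gives the time, the measured TCP pose, the force, the opening and the grip force at its end, in the units of the state.
- env.observe(): the state, without advancing time (a new reading comes with each control period).
- env.get_image(name): name is "scene" or "side" or "wrist"; returns the picture (400x640x3 uint8, red, green, blue); there is no depth.
- env.calibration(name): a dict with "fx", "fy", "cx", "cy" (pixels), "position" and "rotation" of the camera in the world; the wrist camera has in their place "hand_eye" (4x4, takes a point from camera to tool coordinates, whose origin is the TCP and whose axes are the flange's). Camera axes: x right, y down, z forward; pixel columns grow to the right and rows downward; lengths in m; the calibration is good to about 2 mm. A picture is of the moment at which its call begins: read the wrist's pose just before it. calibration takes no time and is no camera call.
- env.close_job(): hands the job in; it is judged then, once.
The state is a dict: "time_s": time; "q": joint angles; "qvel": joint speeds; "joint_efforts": joint torques, N m; "position": TCP position; "tool_rot": TCP orientation; "ft_force": force on the tool from outside, world axes, zero at the start; "wrist_torque": the same for the moment, N m; "grip_width": finger opening in m; "gripper_force": force on a finger pad.
Only numpy, scipy, OpenCV 4.12 (cv2) and the standard library are available. Lean on these libraries where they do the work, as an engineer would, in place of code of your own. Each camera call takes 0.05 s, during which the arm holds its last target. There are 200 camera calls.

## Working session

There is one attempt and no reset: what is moved stays moved. The work goes in short steps, Python scripts to look and compute and a tool call to move; the robot and the scene stay as the last step left them, time stands still between calls to the robot, and variables do not carry over. Pictures are saved under pics/ and viewed, at most 14 in all, crops included, and the job is handed in when it is done.

Besides the shell and the picture viewer there is one more tool, called after "Emit:" as a command line: name --pt "numbers of a row" for each row, then --argument value for the rest. jog_arm: Moves the arm, as the interface text tells. Its arguments: {"type":"object","properties":{"hand":{"type":"array"},"travel":{"type":"array"},"yaw":{"type":"array"},"grip_force":{"type":"number"}},"required":["hand","travel","yaw"]}

```bash
mkdir -p pics; ls
cat > h.py <<'E'
from rig import env
import cv2, numpy as np
def snap(n,f):
    s=env.observe(); im=env.get_image(n); cv2.imwrite(f'pics/{f}.png',cv2.cvtColor(im,cv2.COLOR_RGB2BGR)); np.savez(f'pics/{f}.npz',p=s['position'],R=s['tool_rot']); return im
def cam(n,f=None):
    c=env.calibration(n); K=np.array([[c['fx'],0,c['cx']],[0,c['fy'],c['cy']],[0,0,1]])
    if n=='wrist':
        d=np.load(f'pics/{f}.npz'); T=np.eye(4); T[:3,:3]=d['R']; T[:3,3]=d['p']; T=T@np.array(c['hand_eye']); return K,T[:3,:3],T[:3,3]
    return K,np.array(c['rotation']),np.array(c['position'])
def w(n,px,z,f=None):
    K,R,t=cam(n,f); px=np.atleast_2d(px); zs=np.broadcast_to(z,len(px)); out=[]
    for (u,v),zz in zip(px,zs):
        d=R@np.linalg.inv(K)@[u,v,1]; out.append(t+d*(zz-t[2])/d[2])
    return np.round(np.array(out),4)
def proj(n,X,f=None):
    K,R,t=cam(n,f); p=(np.atleast_2d(X)-t)@R@K.T; return np.round(p[:,:2]/p[:,2:],1)
E
python3 - <<'E'
from h import *
for n in ('scene','side','wrist'):
    snap(n,n+'0'); K,R,t=cam(n,n+'0'); print(n,K[0,0],t.round(3),R[:,2].round(2))
print(env.finger_overhang, env.observe())
E
```

```text
pics
scene 415.41071745415195 [0.968 0.809 0.721] [-0.45 -0.68 -0.58]
side 434.61061013610674 [-0.121  0.665  0.623] [ 0.52 -0.65 -0.55]
wrist 351.35917783352045 [ 0.217 -0.513  0.373] [-0.31 -0.08 -0.95]
0.017 {'time_s': 0.15, 'q': array([-8.78508319e+01,  2.18341399e+01,  7.43718814e+01, -3.02662220e-04,
        8.38585978e+01, -1.23358834e+01]), 'qvel': array([-0.06293965, -0.08216275, -0.1416679 , -0.05224712, -0.0508884 ,
        0.02954544]), 'joint_efforts': array([ 1.84258068e-03, -4.48628461e+01, -2.31344765e+01, -2.54187598e-04,
        3.85930980e-03, -3.79008611e-05]), 'position': array([ 0.1375579 , -0.53231286,  0.24785175]), 'tool_rot': array([[ 9.68212795e-01,  2.50127928e-01, -4.75429893e-05],
       [ 2.50127822e-01, -9.68212168e-01,  1.12682631e-03],
       [ 2.35819030e-04, -1.10289948e-03, -9.99999364e-01]]), 'ft_force': array([-0.32407061, -0.08194331,  0.96950839]), 'wrist_torque': array([ 0.00193487, -0.02387177, -0.06727924]), 'gripper_force': 0.0, 'grip_width': 0.08544083182159247}
```

View pics/scene0.png

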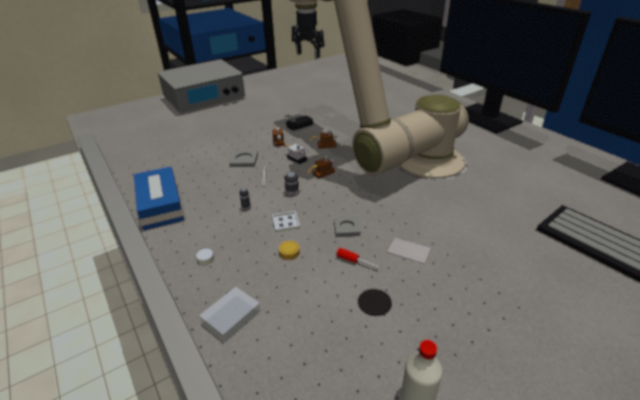

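View pics/side0.png

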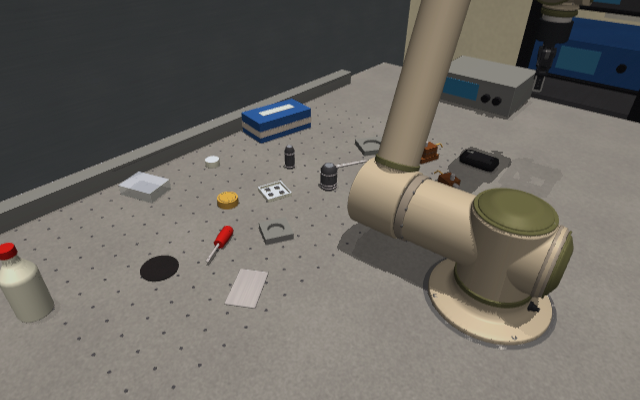

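The scene view shows the following candidates:
- **Wide objective:** (291,182).
- **Slim objective:** (245,199).
- **Chuck:** the brass disc at (289,249). The white cap at (205,256) isn't it.
- **Positioner:** the silvery one at (297,153). The brown look-alikes are at (278,137), (327,138) and (322,167), and there's a black thing at (300,122).
- **Stands:** (347,228) and (243,158).
- **Mat:** (375,302).
- **Plate:** (409,250).
- **Dish:** (286,220).

The side view agrees, but the arm hides the positioner there.

Run:
```python
from h import *
N=['wide','slim','chuck','pos','standA','standB','mat','plate','dish','driver','b1','b2','b3','black','cap']
P=[(291,190),(245,206),(289,250),(297,155),(347,228),(243,158),(375,302),(409,250),(286,220),(355,259),(278,140),(327,141),(322,170),(300,124),(205,257)]
Z=[.005,.005,.015,.016,.012,.012,.004,.004,.008,.01,.016,.016,.016,.01,.015]
for n,p in zip(N,w('scene',P,Z)): print(n,p)
N=['wide','slim','chuck','standA','standB','mat','plate','dish','driver']
P=[(329,185),(290,165),(228,200),(276,232),(371,146),(159,268),(247,288),(275,191),(221,243)]
Z=[.005,.005,.015,.012,.012,.004,.004,.008,.01]
for n,p in zip(N,w('side',P,Z)): print('side',n,p)
a=cv2.imread('pics/wrist0.png'); b=cv2.imread('pics/side0.png')[120:300,120:480]
cv2.imwrite('pics/sidec.png',cv2.resize(b,(800,400),interpolation=cv2.INTER_CUBIC))
```

```text
wide [ 0.4762 -0.1101  0.005 ]
slim [ 0.6259 -0.1171  0.005 ]
chuck [0.6203 0.1256 0.015 ]
pos [ 0.3606 -0.2648  0.016 ]
standA [0.45   0.1377 0.012 ]
standB [ 0.5168 -0.3606  0.012 ]
mat [0.5446 0.3659 0.004 ]
plate [0.3689 0.2877 0.004 ]
dish [0.563  0.0105 0.008 ]
driver [0.5027 0.2404 0.01  ]
b1 [ 0.3602 -0.3981  0.016 ]
b2 [ 0.2208 -0.288   0.016 ]
b3 [ 0.3453 -0.1356  0.016 ]
black [ 0.2202 -0.4746  0.01  ]
cap [0.801  0.0291 0.015 ]
side wide [ 0.475  -0.1089  0.005 ]
side slim [ 0.6258 -0.1195  0.005 ]
side chuck [0.6107 0.1209 0.015 ]
side standA [0.4353 0.1319 0.012 ]
side standB [ 0.5101 -0.3593  0.012 ]
side mat [0.5409 0.3635 0.004 ]
side plate [0.3636 0.2858 0.004 ]
side dish [0.5595 0.0088 0.008 ]
side driver [0.5008 0.235  0.01  ]
```

View pics/wrist0.png

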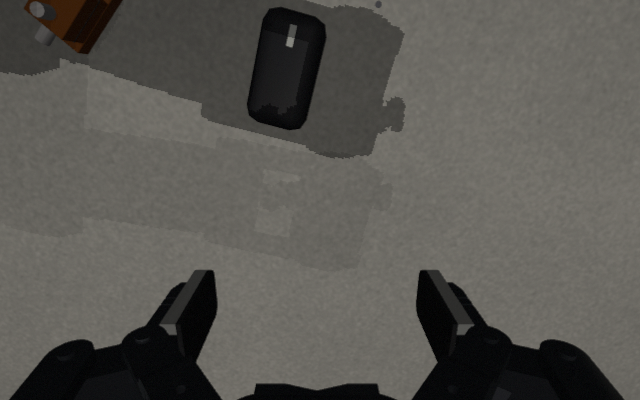

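Emit:
jog_arm --hand '[0.0854, 0.0854, 0.0854, 0.0854, 0.0854]' --pt "0.04 0.056 0.01" --pt "0.04 0.056 0.01" --pt "0.04 0.056 0.01" --pt "0.04 0.056 0.01" --pt "0.03 0.056 0" --yaw '[0, 0, 0, 0, 0]'

```text
time_s: 0.78
position: [0.3118, -0.2745, 0.2847]
tool_rot: [[0.968, 0.25, 0.001], [0.25, -0.968, -0.001], [0.001, 0.001, -1.0]]
ft_force: [0.7, -0.2, -0.8]
grip_width: 0.0856
gripper_force: 0.0
```

Emit:
jog_arm --hand '[0.0854, 0.0854, 0.0854, 0.0854, 0.0854]' --pt "0 0 0" --pt "0 0 0" --pt "0 0 0" --pt "0 0 0" --pt "0 0 0" --yaw '[0, 0, 0, 0, 0]'

```text
time_s: 1.4
position: [0.3106, -0.2766, 0.2841]
tool_rot: [[0.969, 0.249, -0.0], [0.249, -0.969, 0.0], [-0.0, -0.0, -1.0]]
ft_force: [-0.5, 0.4, 0.1]
grip_width: 0.0854
gripper_force: 0.0
```

Run:
```python
from h import *
snap('wrist','w1')
print(env.observe()['position'])
N=dict(wide=(.476,-.11,.066),pos=(.3606,-.2648,.046),standB=(.515,-.36,.016),b1=(.36,-.4,.03),b2=(.22,-.288,.03),b3=(.345,-.135,.03))
for k,v in N.items(): print(k,proj('wrist',v,'w1'))
```

```text
[ 0.31064645 -0.27650011  0.28416555]
wide [[168.6 -71.1]]
pos [[316.8 115.1]]
standB [[450.9 -20.2]]
b1 [[437.6 146.2]]
b2 [[306.2 237.3]]
b3 [[191.8  96.8]]
```

View pics/w1.png

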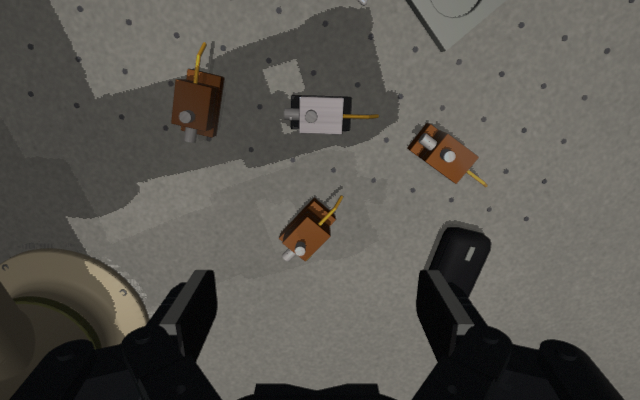

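The silvery positioner sits at (320,115), its block top spanning about (300,96) to (351,134) and its probe pointing right. The brown ones are clear of it, and part of the narrow or wide stand shows at the top right, around (450,15).

Run:
```python
from h import *
im=cv2.imread('pics/w1.png'); c=cv2.resize(im[70:160,260:400],None,fx=5,fy=5,interpolation=cv2.INTER_CUBIC)
s=cv2.imread('pics/side0.png')[210:320,120:310]; s=cv2.resize(s,None,fx=4,fy=4,interpolation=cv2.INTER_CUBIC)
cv2.imwrite('pics/c1.png',c); cv2.imwrite('pics/c2.png',s)
# bright block-top mask -> rect
hsv=cv2.cvtColor(im,cv2.COLOR_BGR2HSV); m=((hsv[...,2]>150)).astype(np.uint8); m[:80]=0;m[150:]=0;m[:,:290]=0;m[:,360:]=0
r=cv2.minAreaRect(cv2.findNonZero(m)); b=cv2.boxPoints(r); print(b)
W=w('wrist',b,.046,'w1'); print(W, W.mean(0)); e=[W[(i+1)%4]-W[i] for i in range(4)]; print([ (round(float(np.linalg.norm(x)),4), round(float(np.degrees(np.arctan2(x[1],x[0]))),1)) for x in e])
print(w('wrist',[(378,117)],.034,'w1'))
```

```text
[[297.64975  129.12071 ]
 [300.00003   97.00001 ]
 [342.26157  100.092316]
 [339.9113   132.21301 ]]
[[ 0.3423 -0.2493  0.046 ]
 [ 0.3735 -0.2443  0.046 ]
 [ 0.381  -0.2857  0.046 ]
 [ 0.35   -0.292   0.046 ]] [ 0.3617   -0.267825  0.046   ]
[(0.0316, 9.1), (0.0421, -79.7), (0.0316, -168.5), (0.0434, 100.2)]
[[ 0.3737 -0.3274  0.034 ]]
```

View pics/c1.png

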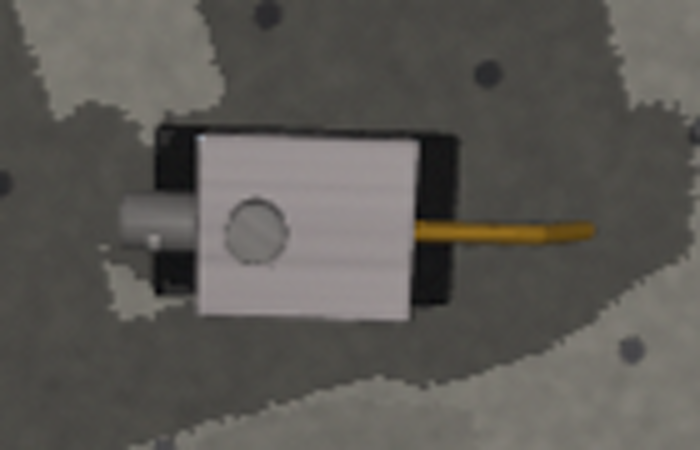

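View pics/c2.png

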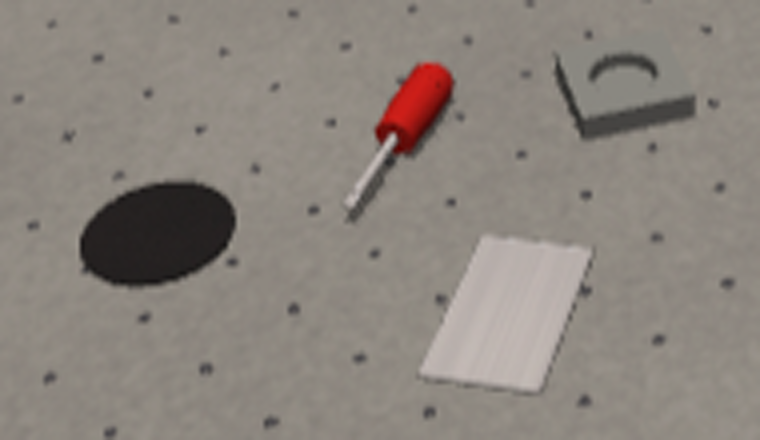

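Crop c1 confirms the silvery block: corners (198,133), (418,140), (410,320) and (198,314), with the probe to the right. Crop c2 shows the plate corners at (487,235), (593,248), (541,393) and (420,375), and the mat ellipse centred at (158,233).

Run:
```python
from h import *
def rep(W):
    e=[W[(i+1)%4]-W[i] for i in range(4)]; print(W.mean(0).round(4),[ (round(float(np.linalg.norm(x)),4), round(float(np.degrees(np.arctan2(x[1],x[0]))),1)) for x in e])
b=np.array([(198,133),(418,140),(410,320),(198,314)])/5+[260,70]
rep(w('wrist',b,.046,'w1'))
p=np.array([(487,235),(593,248),(541,393),(420,375)])/4+[120,210]; W=w('side',p,.004); print(W); rep(W)
print(w('side',np.array([(158,233)])/4+[120,210],.004))
```

```text
[ 0.3612 -0.2692  0.046 ] [(0.0438, -77.3), (0.0354, -166.9), (0.0435, 102.8), (0.0355, 13.5)]
[[0.4116 0.2562 0.004 ]
 [0.3638 0.2279 0.004 ]
 [0.3143 0.3106 0.004 ]
 [0.365  0.3394 0.004 ]]
[0.3637 0.2835 0.004 ] [(0.0555, -149.4), (0.0964, 120.9), (0.0583, 29.6), (0.0954, -60.7)]
[[0.5395 0.3632 0.004 ]]
```

Emit:
jog_arm --hand '[0.0854, 0.0854, 0.0854, 0.0854, 0.0854]' --pt "0.01 0.0015 -0.02" --pt "0.01 0.0015 -0.02" --pt "0.01 0.0015 -0.02" --pt "0.01 0.0015 -0.02" --pt "0.0106 0.0013 -0.02" --yaw '[0.18, 0.18, 0.18, 0.18, 0.18]'

```text
time_s: 2.08
position: [0.3618, -0.2689, 0.1836]
tool_rot: [[0.401, 0.916, 0.0], [0.916, -0.401, -0.0], [-0.0, 0.0, -1.0]]
ft_force: [0.4, -0.3, -0.8]
grip_width: 0.0853
gripper_force: 0.0
```

Emit:
jog_arm --hand '[0.0854, 0.0854, 0.0854, 0.0854, 0.0854]' --pt "0 0 -0.02" --pt "0 0 -0.02" --pt "0 0 -0.02" --pt "0 0 -0.02" --pt "0 0 0" --yaw '[0.18, 0.18, 0.18, 0.103, 0]'

```text
time_s: 2.7
position: [0.3611, -0.2685, 0.1034]
tool_rot: [[-0.222, 0.975, -0.002], [0.975, 0.222, 0.002], [0.002, -0.001, -1.0]]
ft_force: [0.4, 0.9, 1.0]
grip_width: 0.0854
gripper_force: 0.0
```

Emit:
jog_arm --hand '[0.0854, 0.0854, 0.0854, 0.06, 0.03]' --pt "0 0 -0.03" --pt "0 0 -0.03" --pt "0 -0.0005 -0.0155" --pt "0 0 0" --pt "0 0 0" --yaw '[0, 0, 0, 0, 0]' --grip_force 50

```text
time_s: 3.32
position: [0.3619, -0.2698, 0.0297]
tool_rot: [[-0.222, 0.975, 0.001], [0.975, 0.222, -0.001], [-0.002, 0.001, -1.0]]
ft_force: [-0.3, -0.2, -0.8]
grip_width: 0.0514
gripper_force: 0.0
```

Emit:
jog_arm --hand '[0.02, 0.02, 0.02, 0.02, 0.02]' --pt "0 0 0" --pt "0 0 0" --pt "0 0 0.01" --pt "0 0 0.03" --pt "0 0 0.04" --yaw '[0, 0, 0, 0, 0]'

```text
time_s: 3.95
position: [0.3611, -0.2688, 0.1098]
tool_rot: [[-0.223, 0.975, -0.001], [0.975, 0.223, 0.002], [0.002, -0.001, -1.0]]
ft_force: [0.8, -0.6, -3.9]
grip_width: 0.0355
gripper_force: 50.8
```

Emit:
jog_arm --hand '[0.02, 0.02, 0.02, 0.02, 0.02]' --pt "0 0.04 0.05" --pt "0.001 0.055 0.04" --pt "0 0.055 0" --pt "0 0.055 0" --pt "0 0.055 0" --yaw '[0.03, 0.03, 0.03, 0.03, 0.03]'

```text
time_s: 4.58
position: [0.3616, -0.0129, 0.195]
tool_rot: [[-0.366, 0.93, 0.001], [0.93, 0.366, -0.0], [-0.0, 0.001, -1.0]]
ft_force: [0.8, -0.3, -3.0]
grip_width: 0.0354
gripper_force: 51.2
```

Emit:
jog_arm --hand '[0.02, 0.02, 0.02, 0.02, 0.02]' --pt "0 0.055 0" --pt "0 0.055 0" --pt "0 0.055 0" --pt "0 0.055 0" --pt "0 0.055 0" --yaw '[0.03, 0.03, 0.03, 0.03, 0.025]'

```text
time_s: 5.2
position: [0.3616, 0.2621, 0.1949]
tool_rot: [[-0.498, 0.867, 0.0], [0.867, 0.498, -0.0], [-0.0, 0.0, -1.0]]
ft_force: [1.8, 0.0, -3.7]
grip_width: 0.0354
gripper_force: 51.2
```

Emit:
jog_arm --hand '[0.02, 0.02, 0.02, 0.02, 0.02]' --pt "0 0.015 0" --pt "0 0 0" --pt "0 0 0" --pt "0 0 0" --pt "0 0 0" --yaw '[0, 0, 0, 0, 0]'

```text
time_s: 5.82
position: [0.3626, 0.2746, 0.1945]
tool_rot: [[-0.496, 0.868, 0.0], [0.868, 0.496, -0.0], [-0.0, 0.0, -1.0]]
ft_force: [-0.3, 0.3, -3.9]
grip_width: 0.0354
gripper_force: 51.3
```

Run:
```python
from h import *
snap('wrist','w2'); s=env.observe(); print(s['position'],np.degrees(np.arctan2(s['tool_rot'][1,0],s['tool_rot'][0,0])),s['grip_width'])
print(proj('wrist',[(.364,.2835,.004),(.5395,.3632,.004),(.44,.134,.016)],'w2'))
```

```text
[0.36254841 0.27476245 0.19443924] 119.73297154502646 0.03515767782423161
[[322.8 168.8]
 [527.7 187.2]
 [314.3 328.9]]
```

View pics/w2.png

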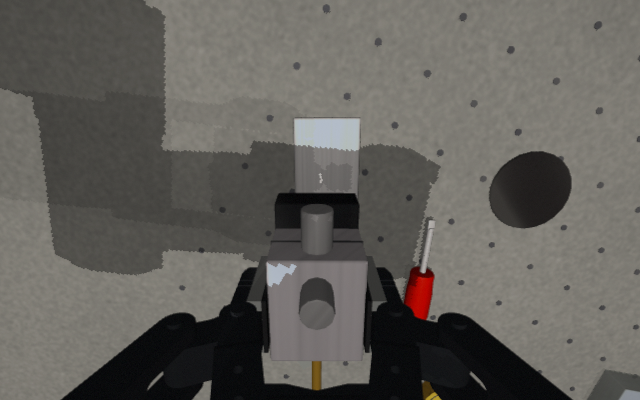

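The plate's far edge runs (294,118) to (360,118), with its sides vertical in the image. The base's rear top edge runs (276,195) to (358,195), and the mat is centred at about (530,189).

Run:
```python
from h import *
W=w('wrist',[(294.5,118),(360,118),(296.5,193),(358,193)],.004,'w2'); print(W)
d=W[1]-W[0]; print(np.linalg.norm(d),np.degrees(np.arctan2(d[1],d[0]))+90)
a=np.radians(119.6); ax=np.array([np.cos(a),np.sin(a)]); print('centre',W[:2].mean(0)[:2]-.048*ax, 'from side: .3637 .2835')
B=w('wrist',[(276,195),(358,195)],.1807,'w2'); print(B,'pos centre',B.mean(0)[:2]-.033*ax, np.linalg.norm(B[1]-B[0]))
B=w('wrist',[(271,261),(366,261),(364,360),(270,360)],.2107,'w2'); print(B,'block centre',B.mean(0)[:2])
print('mat',w('wrist',[(530,189)],.004,'w2'))
```

```text
[[0.3196 0.3107 0.004 ]
 [0.3696 0.3392 0.004 ]
 [0.3542 0.2511 0.004 ]
 [0.4045 0.2798 0.004 ]]
0.05755215026391282 119.68314017912333
centre [0.36830921 0.28321424] from side: .3637 .2835
[[0.329  0.2988 0.1807]
 [0.3587 0.3157 0.1807]] pos centre [0.36015008 0.27855667] 0.03417162565638338
[[0.3371 0.2866 0.2107]
 [0.3658 0.303  0.2107]
 [0.3881 0.2663 0.2107]
 [0.3565 0.2483 0.2107]] block centre [0.361875 0.27605 ]
mat [[0.5425 0.363  0.004 ]]
```

Emit:
jog_arm --hand '[0.02, 0.02, 0.02, 0.02, 0.02]' --pt "0.0045 0.007 -0.03" --pt "0 0 -0.05" --pt "0 0 -0.05" --pt "0 0 -0.02" --pt "0 0 -0.005" --yaw '[0, 0, 0, 0, 0]'

```text
time_s: 6.5
position: [0.3667, 0.282, 0.0384]
tool_rot: [[-0.497, 0.868, -0.002], [0.868, 0.497, -0.001], [0.0, -0.002, -1.0]]
ft_force: [0.5, -0.7, -3.6]
grip_width: 0.0354
gripper_force: 51.3
```

Emit:
jog_arm --hand '[0.02, 0.02, 0.02, 0.02, 0.02]' --pt "0 0 -0.002" --pt "0 0 -0.001" --pt "0 0 -0.001" --pt "0 0 0" --pt "0 0 0" --yaw '[0, 0, 0, 0, 0]'

```text
time_s: 7.12
position: [0.3669, 0.2823, 0.0355]
tool_rot: [[-0.497, 0.868, 0.0], [0.868, 0.497, 0.0], [-0.0, 0.0, -1.0]]
ft_force: [-0.1, -0.3, -4.7]
grip_width: 0.035
gripper_force: 51.3
```

Force still reads the part's weight, so I go lower in 1 mm steps.

Emit:
jog_arm --hand '[0.02, 0.02, 0.02, 0.02, 0.02]' --pt "0 0 -0.001" --pt "0 0 -0.001" --pt "0 0 -0.001" --pt "0 0 0" --pt "0 0 0" --yaw '[0, 0, 0, 0, 0]'

```text
time_s: 7.75
position: [0.3669, 0.2823, 0.0338]
tool_rot: [[-0.497, 0.868, 0.001], [0.868, 0.497, 0.0], [-0.0, 0.001, -1.0]]
ft_force: [-5.3, -2.4, 20.8]
grip_width: 0.0351
gripper_force: 54.5
```

Emit:
jog_arm --hand '[0.04, 0.05, 0.06, 0.07, 0.075]' --pt "0 0 0" --pt "0 0 0" --pt "0 0 0" --pt "0 0 0" --pt "0 0 0" --yaw '[0, 0, 0, 0, 0]'

```text
time_s: 8.38
position: [0.3669, 0.2823, 0.0323]
tool_rot: [[-0.497, 0.868, -0.0], [0.868, 0.497, -0.0], [0.0, -0.0, -1.0]]
ft_force: [-0.4, 0.6, 0.4]
grip_width: 0.0752
gripper_force: 0.0
```

Emit:
jog_arm --hand '[0.08, 0.0854, 0.0854, 0.0854, 0.0854]' --pt "0 0 0.02" --pt "0 0 0.04" --pt "0 0 0.05" --pt "0 0 0.05" --pt "0.0 0 0.04" --yaw '[0, 0, 0, 0, 0]'

```text
time_s: 9.0
position: [0.3668, 0.2823, 0.2344]
tool_rot: [[-0.497, 0.868, 0.001], [0.868, 0.497, 0.001], [-0.0, 0.001, -1.0]]
ft_force: [0.1, 0.2, -0.7]
grip_width: 0.0856
gripper_force: 0.0
```

Emit:
jog_arm --hand '[0.0854, 0.0854, 0.0854, 0.0854, 0.0854]' --pt "0.035 -0.035 0.02" --pt "0.035 -0.035 0.02" --pt "0.035 -0.035 0.02" --pt "0.035 -0.035 0" --pt "0 0 0" --yaw '[-0.18, -0.18, -0.18, -0.18, -0.18]'

```text
time_s: 9.62
position: [0.5087, 0.1399, 0.2916]
tool_rot: [[0.38, 0.925, -0.001], [0.925, -0.38, -0.0], [-0.001, -0.0, -1.0]]
ft_force: [-0.6, -0.1, 0.1]
grip_width: 0.0851
gripper_force: 0.0
```

Run:
```python
from h import *
snap('wrist','w3'); s=env.observe(); print(s['position'],np.degrees(np.arctan2(s['tool_rot'][1,0],s['tool_rot'][0,0])),s['grip_width'])
for k,v in dict(plate=(.364,.2835,.004),mat=(.541,.3632,.004),A=(.44,.134,.016),chuck=(.615,.122,.02),dish=(.561,.01,.01),wide=(.476,-.11,.066)).items(): print(k,proj('wrist',v,'w3'))
```

```text
[0.50766495 0.14099217 0.2917023 ] 67.33797229662244 0.08569316802299715
plate [[147.7  86.7]]
mat [[260.6 -63.3]]
A [[264.6 183.9]]
chuck [[409.9 137.3]]
dish [[393.7 235. ]]
wide [[368.4 359.2]]
```

View pics/w3.png

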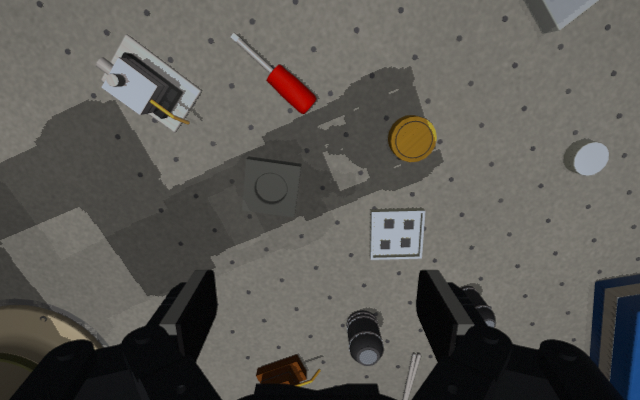

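The positioner stands on the plate near (145,88). Other points in this view:
- **Narrow stand:** bore at (272,187). The 64 mm block is about the dish's size.
- **Chuck:** top at (413,138).
- **Dish:** (397,234).
- **Wide objective:** lens at (369,357).

Run:
```python
from h import *
im=cv2.imread('pics/w3.png'); c=np.hstack([cv2.resize(im[30:135,85:210],(500,420),interpolation=cv2.INTER_CUBIC)]); 
d=cv2.resize(im[150:225,230:310],(300,281),interpolation=cv2.INTER_CUBIC); d=cv2.convertScaleAbs(d,alpha=2.5); o=np.zeros((420,800,3),np.uint8); o[:,:500]=c; o[:281,500:]=d
cv2.imwrite('pics/c3.png',o)
hsv=cv2.cvtColor(im,cv2.COLOR_BGR2HSV); m=((hsv[...,1]>120)&(hsv[...,0]>12)&(hsv[...,0]<35)).astype(np.uint8); m[:,:370]=0; m[:100]=0;m[180:]=0; m[:,450:]=0
cs=max(cv2.findContours(m,0,2)[0],key=cv2.contourArea); e=cv2.fitEllipse(cs); print(e, cv2.boundingRect(cs))
for z in(.015,.02): print(w('wrist',[e[0],(412.5,137)],z,'w3'))
print('bore',w('wrist',[(272,187)],.016,'w3'))
```

```text
((411.89874267578125, 138.0365447998047), (45.87995147705078, 47.543731689453125), 77.95294952392578) (388, 115, 49, 47)
[[0.6178 0.1191 0.015 ]
 [0.6188 0.12   0.015 ]]
[[0.6169 0.1203 0.02  ]
 [0.6178 0.1212 0.02  ]]
bore [[0.4465 0.1271 0.016 ]]
```

View pics/c3.png

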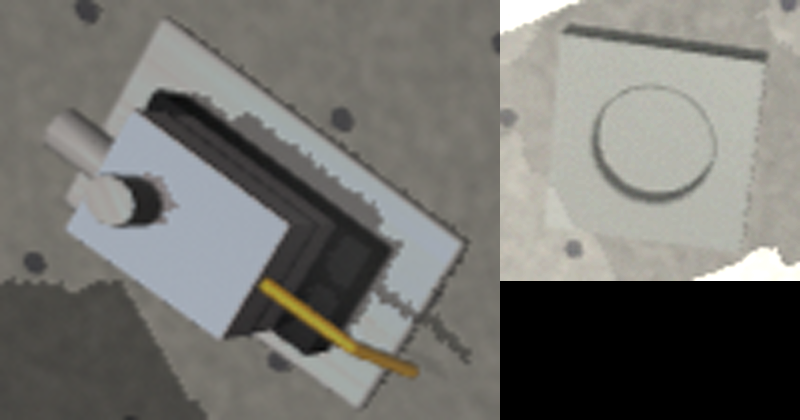

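The positioner lies well inside the plate. I'll check its offset from the base corners (395,245), (318,352) and (155,92) against the plate corners (165,18), (468,240) and (362,408).

Run:
```python
from h import *
o=np.array([85,30])
P=w('wrist',np.array([(165,18),(468,240),(362,408)])/4+o,.004,'w3'); c=(P[0]+P[2])/2; print('plate',P,c)
B=w('wrist',np.array([(155,92),(395,245),(318,352)])/4+o,.020,'w3'); print('base',B,(B[0]+B[2])/2)
T=w('wrist',np.array([(145,110),(290,225),(222,338),(67,228)])/4+o,.050,'w3'); print('block',T.mean(0))
print('bore',w('wrist',[(271.6,188.4)],.016,'w3'))
```

```text
plate [[0.3704 0.3382 0.004 ]
 [0.4184 0.2573 0.004 ]
 [0.3677 0.2278 0.004 ]] [0.36905 0.283   0.004  ]
base [[0.3651 0.3194 0.02  ]
 [0.4043 0.262  0.02  ]
 [0.3708 0.2453 0.02  ]] [0.36795 0.28235 0.02   ]
block [0.367625 0.2825   0.05    ]
bore [[0.4454 0.1257 0.016 ]]
```

Emit:
jog_arm --hand '[0.0854, 0.0854, 0.0854, 0.0854, 0.0854]' --pt "0.037 -0.007 -0.04" --pt "0.037 -0.007 -0.05" --pt "0.036 -0.007 -0.05" --pt "0 0 -0.05" --pt "0 0 -0.02" --yaw '[0, 0, 0, 0, 0]'

```text
time_s: 10.3
position: [0.6154, 0.1215, 0.0789]
tool_rot: [[0.368, 0.93, -0.006], [0.93, -0.368, 0.0], [-0.002, -0.005, -1.0]]
ft_force: [-0.1, 0.4, 0.4]
grip_width: 0.0855
gripper_force: 0.0
```

Emit:
jog_arm --hand '[0.0854, 0.0854, 0.0854, 0.0854, 0.0854]' --pt "0 0 -0.02" --pt "0 0 -0.01" --pt "0 0 0" --pt "0 0 0" --pt "0 0 0" --yaw '[0, 0, 0, 0, 0]'

```text
time_s: 10.92
position: [0.6171, 0.1214, 0.0532]
tool_rot: [[0.371, 0.929, 0.001], [0.929, -0.371, 0.0], [0.001, 0.001, -1.0]]
ft_force: [-0.2, 0.2, -0.5]
grip_width: 0.0856
gripper_force: 0.0
```

Emit:
jog_arm --hand '[0.0854, 0.0854, 0.0854, 0.07, 0.05]' --pt "0 -0.001 -0.016" --pt "0 0 -0.012" --pt "0 0 -0.004" --pt "0 0 0" --pt "0 0 0" --yaw '[0, 0, 0, 0, 0]'

```text
time_s: 11.55
position: [0.6173, 0.1202, 0.0208]
tool_rot: [[0.371, 0.929, 0.001], [0.929, -0.371, -0.0], [0.0, 0.001, -1.0]]
ft_force: [5.7, -2.6, 5.5]
grip_width: 0.0535
gripper_force: 3.6
```

Emit:
jog_arm --hand '[0.04, 0.04, 0.04, 0.04, 0.04]' --pt "0 0 0" --pt "0 0 0" --pt "0 0 0" --pt "0 0 0.01" --pt "0 0 0.02" --yaw '[0, 0, 0, 0, 0]'

```text
time_s: 12.18
position: [0.6159, 0.1203, 0.0499]
tool_rot: [[0.371, 0.929, -0.003], [0.929, -0.371, 0.0], [-0.001, -0.003, -1.0]]
ft_force: [0.8, -1.0, -2.9]
grip_width: 0.0499
gripper_force: 52.5
```

Run:
```python
from h import *
im=snap('wrist','w4'); cv2.imwrite('pics/w4c.png',cv2.cvtColor(im[150:400,100:540],cv2.COLOR_RGB2BGR))
```

```text
(no output)
```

View pics/w4c.png

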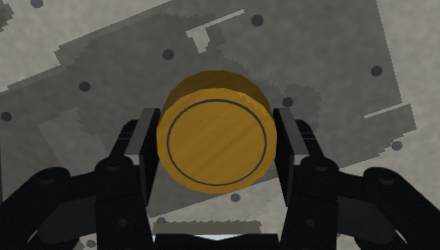

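The chuck is held level and centred between the pads, with its top centre at px (317,290).

Run:
```python
from h import *
s=np.load('pics/w4.npz'); C=w('wrist',[(317,290),(317,238),(317,342),(258,290),(376,290)],.049,'w4'); print(C,C[0]-s['p'],np.linalg.norm(C[1]-C[2]),np.linalg.norm(C[3]-C[4]), s['p'])
```

```text
[[0.6166 0.1204 0.049 ]
 [0.6253 0.1423 0.049 ]
 [0.6068 0.0959 0.049 ]
 [0.5938 0.1294 0.049 ]
 [0.6393 0.1113 0.049 ]] [ 6.83121498e-04  6.62590353e-05 -9.45882893e-04] 0.04995207703389319 0.048967948701165734 [0.61591688 0.12033374 0.04994588]
```

Emit:
jog_arm --hand '[0.04, 0.04, 0.04, 0.04, 0.04]' --pt "0 0 0.04" --pt "-0.0148 0.0487 0.04" --pt "-0.0148 0.0487 0.03" --pt "-0.0148 0.0487 0" --pt "-0.0148 0.0487 0" --yaw '[0, 0, 0, 0, 0]'

```text
time_s: 12.85
position: [0.5572, 0.3148, 0.1591]
tool_rot: [[0.371, 0.929, -0.0], [0.929, -0.371, -0.0], [-0.0, -0.0, -1.0]]
ft_force: [0.2, -0.0, -2.8]
grip_width: 0.0499
gripper_force: 53.6
```

Emit:
jog_arm --hand '[0.04, 0.04, 0.04, 0.04, 0.04]' --pt "0 0.0 0" --pt "0 0 0" --pt "0 0 0" --pt "0 0 0" --pt "0 0 0" --yaw '[0, 0, 0, 0, 0]'

```text
time_s: 13.48
position: [0.5584, 0.3129, 0.1591]
tool_rot: [[0.372, 0.928, -0.0], [0.928, -0.372, 0.0], [0.0, -0.0, -1.0]]
ft_force: [0.2, -0.6, -2.2]
grip_width: 0.05
gripper_force: 53.5
```

Run:
```python
from h import *
im=snap('wrist','w5'); print(env.observe()['position'])
hsv=cv2.cvtColor(im,cv2.COLOR_RGB2HSV); m=((hsv[...,2]<55)).astype(np.uint8); m[255:]=0
m=cv2.morphologyEx(m,cv2.MORPH_OPEN,np.ones((5,5))); 
cv2.imwrite('pics/w5m.png',np.hstack([cv2.cvtColor(im,cv2.COLOR_RGB2BGR)[60:380,100:500],cv2.cvtColor(m*255,cv2.COLOR_GRAY2BGR)[60:380,100:500]]))
print(proj('wrist',[(.542,.3635,.004),(.545,.366,.004)],'w5'))
for c in cv2.findContours(m,0,2)[0]: print(cv2.boundingRect(c),cv2.contourArea(c))
```

```text
[0.55832765 0.31301729 0.1590326 ]
[[273.1 137.4]
 [275.3 133. ]]
(345, 124, 5, 5) 16.0
(405, 100, 6, 5) 20.0
(231, 89, 94, 95) 6867.5
```

View pics/w5m.png

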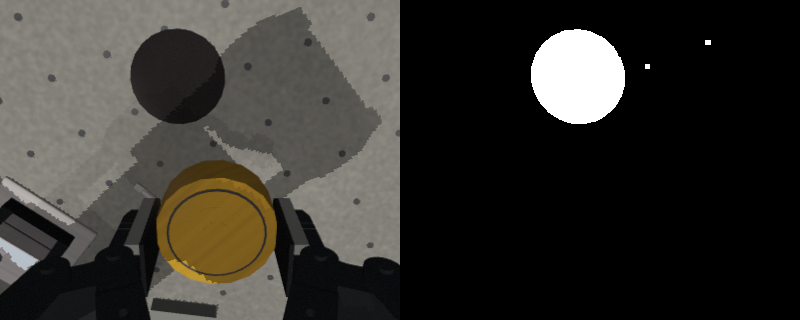

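The mat is centred at px (278,136.5) and the chuck is still level in the grip.

Run:
```python
from h import *
print(w('wrist',[(278,136.5)],.004,'w5'), w('wrist',[(317,290)],.158,'w5'))
```

```text
[[0.5458 0.3627 0.004 ]] [[0.559  0.3129 0.158 ]]
```

Emit:
jog_arm --hand '[0.04, 0.04, 0.04, 0.04, 0.04]' --pt "-0.007 0.025 -0.02" --pt "-0.007 0.025 -0.03" --pt "0 0 -0.04" --pt "0 0 -0.03" --pt "0 0 -0.007" --yaw '[0, 0, 0, 0, 0]'

```text
time_s: 14.15
position: [0.5434, 0.363, 0.0302]
tool_rot: [[0.371, 0.929, -0.003], [0.929, -0.371, -0.001], [-0.003, -0.002, -1.0]]
ft_force: [-0.1, -0.1, -2.8]
grip_width: 0.0497
gripper_force: 53.5
```

Emit:
jog_arm --hand '[0.04, 0.04, 0.04, 0.04, 0.04]' --pt "0 0 -0.002" --pt "0 0 -0.001" --pt "0 0 0" --pt "0 0 0" --pt "0 0 0" --yaw '[0, 0, 0, 0, 0]'

```text
time_s: 14.78
position: [0.5442, 0.3635, 0.0293]
tool_rot: [[0.371, 0.929, 0.0], [0.929, -0.371, 0.0], [0.0, 0.0, -1.0]]
ft_force: [-0.4, -0.3, -2.8]
grip_width: 0.0497
gripper_force: 53.5
```

Emit:
jog_arm --hand '[0.04, 0.04, 0.04, 0.04, 0.04]' --pt "0 0 -0.002" --pt "0 0 -0.001" --pt "0 0 -0.0007" --pt "0 0 0" --pt "0 0 0" --yaw '[0, 0, 0, 0, 0]'

```text
time_s: 15.4
position: [0.5441, 0.3634, 0.0255]
tool_rot: [[0.371, 0.929, -0.0], [0.929, -0.371, -0.0], [-0.0, -0.0, -1.0]]
ft_force: [-0.9, -0.6, -0.1]
grip_width: 0.0494
gripper_force: 53.9
```

Emit:
jog_arm --hand '[0.055, 0.06, 0.065, 0.075, 0.08]' --pt "0 0 -0.0005" --pt "0 0 0" --pt "0 0 0" --pt "0 0 0.005" --pt "0 0 0.03" --yaw '[0, 0, 0, 0, 0]'

```text
time_s: 16.02
position: [0.5434, 0.363, 0.0589]
tool_rot: [[0.371, 0.929, -0.003], [0.929, -0.371, -0.001], [-0.003, -0.003, -1.0]]
ft_force: [-0.1, 0.6, 0.5]
grip_width: 0.0799
gripper_force: 0.0
```

Emit:
jog_arm --hand '[0.085, 0.0854, 0.0854, 0.0854, 0.0854]' --pt "0 0 0.05" --pt "0 -0.02 0.05" --pt "0 -0.05 0.04" --pt "0 -0.05 0.03" --pt "0 -0.05 0.03" --yaw '[0, 0, 0, 0, 0]'

```text
time_s: 16.65
position: [0.5438, 0.1931, 0.2605]
tool_rot: [[0.371, 0.929, 0.001], [0.929, -0.371, 0.0], [0.0, 0.001, -1.0]]
ft_force: [0.2, -0.4, -0.3]
grip_width: 0.0853
gripper_force: 0.0
```

Emit:
jog_arm --hand '[0.0854, 0.0854, 0.0854, 0.0854, 0.0854]' --pt "0 -0.055 0.03" --pt "0 -0.055 0" --pt "0 -0.055 0" --pt "0 -0.055 0" --pt "0 -0.055 0" --yaw '[0, 0, 0, 0, 0]'

```text
time_s: 17.27
position: [0.5438, -0.082, 0.2894]
tool_rot: [[0.371, 0.929, 0.001], [0.929, -0.371, -0.0], [0.0, 0.001, -1.0]]
ft_force: [0.5, 0.7, -0.0]
grip_width: 0.0855
gripper_force: 0.0
```

Emit:
jog_arm --hand '[0.0854, 0.0854, 0.0854, 0.0854, 0.0854]' --pt "0 -0.03 0.0" --pt "0 0 0" --pt "0 0 0" --pt "0 0 0" --pt "0 0 0" --yaw '[0, 0, 0, 0, 0]'

```text
time_s: 17.9
position: [0.5442, -0.1094, 0.2889]
tool_rot: [[0.37, 0.929, 0.0], [0.929, -0.37, 0.0], [0.0, 0.0, -1.0]]
ft_force: [0.5, 0.3, 0.5]
grip_width: 0.0853
gripper_force: 0.0
```

Run:
```python
from h import *
snap('wrist','w6'); snap('scene','s6'); snap('side','d6'); print(env.observe()['position'])
for k,v in dict(slim=(.626,-.118,.066),dish=(.561,.01,.01),wide=(.476,-.11,.066),B=(.513,-.36,.016),A=(.4455,.126,.016)).items(): print(k,proj('wrist',v,'w6'))
im=cv2.imread('pics/d6.png'); hsv=cv2.cvtColor(im,cv2.COLOR_BGR2HSV); m=((hsv[...,1]>140)&(hsv[...,0]>12)&(hsv[...,0]<35)).astype(np.uint8)
for c in cv2.findContours(m,0,2)[0]:
    if cv2.contourArea(c)>40: print('brass',cv2.boundingRect(c))
x,y=proj('side',[(.545,.363,.014)])[0]; print(x,y, 'mat on side',proj('side',[(.545,.363,.004)]))
```

```text
[ 0.54418302 -0.10984574  0.28882909]
slim [[395.8 146.2]]
dish [[289.1  47.8]]
wide [[255.3 192.4]]
B [[362.7 334.1]]
A [[134.3 -24.6]]
brass (144, 252, 29, 25)
157.1 263.3 mat on side [[158. 267.]]
```

View pics/w6.png

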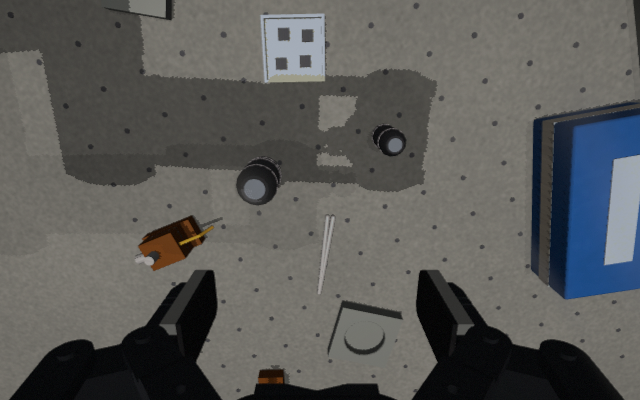

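Slim lens at (396,145), wide lens at (254,188), stand B's bore at (365,335) with its top edge (343,303) to (402,318), and the tweezers at (325,255).

Run:
```python
from h import *
print('slim',w('wrist',[(396,145)],.066,'w6'),'wide',w('wrist',[(254,188)],.066,'w6'))
print('slim base by K', proj('wrist',[(.626,-.118,.0),(.626,-.118,.066)],'w6'))
E=w('wrist',[(343,303),(402,318)],.016,'w6'); print(E,np.linalg.norm(E[1]-E[0]))
print('boreB',w('wrist',[(365,334)],.016,'w6'), 'tweez',w('wrist',[(331,215),(320,293)],.005,'w6'))
o=np.zeros((480,780,3),np.uint8); im=cv2.imread('pics/w6.png')
o[:,:390]=cv2.resize(im[120:200,370:435],(390,480),interpolation=cv2.INTER_CUBIC); 
o[:,390:]=cv2.resize(im[145:225,220:285],(390,480),interpolation=cv2.INTER_CUBIC); cv2.imwrite('pics/c6.png',cv2.convertScaleAbs(o,alpha=1.8))
```

```text
slim [[ 0.6266 -0.117   0.066 ]] wide [[ 0.4768 -0.1052  0.066 ]]
slim base by K [[383.7 136.6]
 [395.8 146.2]]
[[ 0.5052 -0.3033  0.016 ]
 [ 0.5708 -0.3548  0.016 ]] 0.08340029975965313
boreB [[ 0.516 -0.361  0.016]] tweez [[ 0.534  -0.185   0.005 ]
 [ 0.48   -0.2845  0.005 ]]
```

Emit:
jog_arm --hand '[0.0854, 0.0854, 0.0854, 0.0854, 0.0854]' --pt "0.041 -0.004 -0.05" --pt "0.041 -0.004 -0.05" --pt "0 0 -0.02" --pt "0 0 0" --pt "0 0 0" --yaw '[0, 0, 0, 0, 0]'

```text
time_s: 18.68
position: [0.6235, -0.1181, 0.1739]
tool_rot: [[0.371, 0.929, 0.002], [0.929, -0.371, -0.001], [0.0, 0.002, -1.0]]
ft_force: [-0.3, -0.6, 0.4]
grip_width: 0.0856
gripper_force: 0.0
```

Emit:
jog_arm --hand '[0.0854, 0.0854, 0.0854, 0.0854, 0.0854]' --pt "0 0 -0.05" --pt "0 0 -0.04" --pt "0 0 -0.03" --pt "0 0 -0.009" --pt "0 0 0" --yaw '[0, 0, 0, 0, 0]'

```text
time_s: 19.3
position: [0.6238, -0.1182, 0.0446]
tool_rot: [[0.371, 0.929, 0.002], [0.929, -0.371, -0.001], [0.0, 0.002, -1.0]]
ft_force: [0.0, 0.1, 0.2]
grip_width: 0.0853
gripper_force: 0.0
```

Emit:
jog_arm --hand '[0.0854, 0.0854, 0.06, 0.045, 0.035]' --pt "0.0025 0.0005 -0.007" --pt "0 0 0" --pt "0 0 0" --pt "0 0 0" --pt "0 0 0" --yaw '[0, 0, 0, 0, 0]' --grip_force 35

```text
time_s: 19.92
position: [0.6258, -0.1175, 0.0364]
tool_rot: [[0.371, 0.929, 0.0], [0.929, -0.371, -0.0], [-0.0, 0.0, -1.0]]
ft_force: [-0.6, -0.9, -0.4]
grip_width: 0.0353
gripper_force: 0.0
```

Emit:
jog_arm --hand '[0.03, 0.028, 0.02, 0.015, 0.015]' --pt "0 0 0" --pt "0 0 0" --pt "0 0 0" --pt "0 0 0" --pt "0 0 0.0" --yaw '[0, 0, 0, 0, 0]'

```text
time_s: 20.55
position: [0.6256, -0.1174, 0.0364]
tool_rot: [[0.371, 0.929, -0.001], [0.929, -0.371, 0.0], [-0.0, -0.001, -1.0]]
ft_force: [-3.4, 0.3, 2.3]
grip_width: 0.0273
gripper_force: 34.6
```

Emit:
jog_arm --hand '[0.015, 0.015, 0.015, 0.015, 0.015]' --pt "0 0 0.01" --pt "0 0 0.03" --pt "0 0 0.05" --pt "0 0 0.05" --pt "0 0 0.01" --yaw '[0, 0, 0, 0, 0]'

```text
time_s: 21.18
position: [0.627, -0.1179, 0.1906]
tool_rot: [[0.371, 0.929, 0.007], [0.929, -0.371, -0.003], [0.0, 0.008, -1.0]]
ft_force: [0.2, -0.5, -2.2]
grip_width: 0.0269
gripper_force: 34.9
```

Emit:
jog_arm --hand '[0.015, 0.015, 0.015, 0.015, 0.015]' --pt "-0.03 0.04 0" --pt "-0.03 0.041 0" --pt "-0.03 0.041 0" --pt "-0.03 0.041 0" --pt "-0.03 0.041 0" --yaw '[0, 0, 0, 0, 0]'

```text
time_s: 21.8
position: [0.4744, 0.0877, 0.1857]
tool_rot: [[0.371, 0.929, -0.001], [0.929, -0.371, 0.0], [-0.0, -0.001, -1.0]]
ft_force: [-0.1, 1.1, -1.9]
grip_width: 0.0273
gripper_force: 35.0
```

Emit:
jog_arm --hand '[0.015, 0.015, 0.015, 0.015, 0.015]' --pt "-0.03 0.04 0" --pt "0 0 0" --pt "0 0 0" --pt "0 0 0" --pt "0 0 0" --yaw '[0, 0, 0, 0, 0]'

```text
time_s: 22.42
position: [0.4462, 0.1259, 0.1861]
tool_rot: [[0.372, 0.928, -0.0], [0.928, -0.372, -0.0], [-0.0, -0.0, -1.0]]
ft_force: [0.6, -0.2, -2.2]
grip_width: 0.027
gripper_force: 35.1
```

Run:
```python
from h import *
im=snap('wrist','w7'); p=env.observe()['position']; print(p)
print('stand pred',proj('wrist',[(.4455,.126,.016)],'w7'),'obj top/bottom',proj('wrist',[p+[0,0,.066-.0364],p+[0,0,-.0364]],'w7'))
g=cv2.convertScaleAbs(cv2.cvtColor(im,cv2.COLOR_RGB2BGR)[60:360,180:460],alpha=2); cv2.imwrite('pics/c7.png',cv2.resize(g,(560,600)))
```

```text
[0.44611914 0.12600529 0.18615549]
stand pred [[315.3 182.2]] obj top/bottom [[315.  341.7]
 [315.5 251.6]]
```

View pics/c7.png

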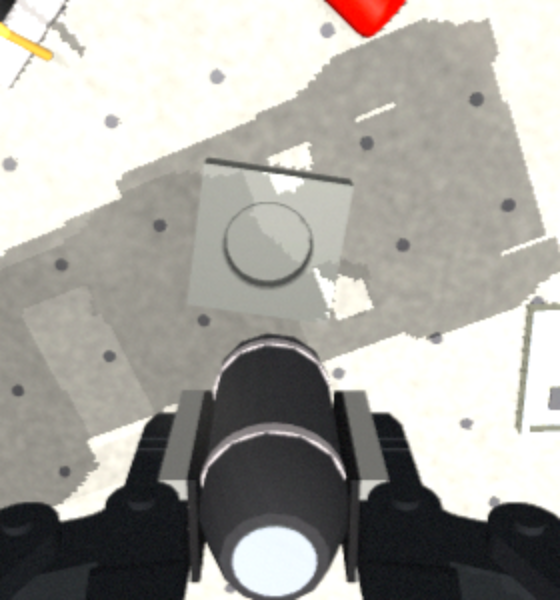

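The bore centre is at crop (268,243), px (314,181.5), about 1 px from where I predicted. The objective hangs upright, with its lens at (317,341).

Emit:
jog_arm --hand '[0.015, 0.015, 0.015, 0.015, 0.015]' --pt "-0.0015 0.0005 -0.03" --pt "0 0 -0.05" --pt "0 0 -0.035" --pt "0 0 -0.01" --pt "0 0 -0.005" --yaw '[0, 0, 0, 0, 0]'

```text
time_s: 23.1
position: [0.4449, 0.1269, 0.0566]
tool_rot: [[0.371, 0.929, 0.001], [0.929, -0.371, 0.0], [0.0, 0.001, -1.0]]
ft_force: [0.5, 0.5, -2.2]
grip_width: 0.0272
gripper_force: 35.1
```

Emit:
jog_arm --hand '[0.015, 0.015, 0.015, 0.015, 0.015]' --pt "0 0 -0.004" --pt "0 0 -0.003" --pt "0 0 -0.002" --pt "0 0 0" --pt "0 0 0" --yaw '[0, 0, 0, 0, 0]'

```text
time_s: 23.72
position: [0.4443, 0.127, 0.0474]
tool_rot: [[0.371, 0.929, 0.0], [0.929, -0.371, 0.0], [0.0, 0.0, -1.0]]
ft_force: [-0.7, 0.2, -1.6]
grip_width: 0.027
gripper_force: 35.1
```

Emit:
jog_arm --hand '[0.015, 0.015, 0.015, 0.015, 0.015]' --pt "0 0 -0.002" --pt "0 0 -0.0015" --pt "0 0 -0.001" --pt "0 0 0" --pt "0 0 0" --yaw '[0, 0, 0, 0, 0]'

```text
time_s: 24.35
position: [0.4443, 0.127, 0.0428]
tool_rot: [[0.371, 0.929, -0.0], [0.929, -0.371, 0.0], [-0.0, -0.0, -1.0]]
ft_force: [0.0, 0.3, -1.1]
grip_width: 0.0275
gripper_force: 35.1
```

Emit:
jog_arm --hand '[0.015, 0.015, 0.015, 0.015, 0.015]' --pt "0 0 -0.0006" --pt "0 0 0" --pt "0 0 0" --pt "0 0 0" --pt "0 0 0" --yaw '[0, 0, 0, 0, 0]'

```text
time_s: 24.98
position: [0.4443, 0.127, 0.0424]
tool_rot: [[0.371, 0.929, 0.0], [0.929, -0.371, 0.0], [0.0, 0.0, -1.0]]
ft_force: [-1.4, 0.3, 2.6]
grip_width: 0.0271
gripper_force: 35.5
```

Emit:
jog_arm --hand '[0.03, 0.035, 0.045, 0.06, 0.075]' --pt "0 0 0" --pt "0 0 0" --pt "0 0 0" --pt "0 0 0" --pt "0 0 0" --yaw '[0, 0, 0, 0, 0]'

```text
time_s: 25.6
position: [0.4443, 0.127, 0.0422]
tool_rot: [[0.371, 0.929, 0.0], [0.929, -0.371, 0.0], [0.0, 0.0, -1.0]]
ft_force: [0.1, 1.1, -0.1]
grip_width: 0.0749
gripper_force: 0.0
```

Emit:
jog_arm --hand '[0.0854, 0.0854, 0.0854, 0.0854, 0.0854]' --pt "0 0 0.01" --pt "0 0 0.03" --pt "0 0 0.05" --pt "0 0 0.05" --pt "0.006 -0.044 0.01" --yaw '[0, 0, 0, 0, 0]'

```text
time_s: 26.22
position: [0.451, 0.084, 0.196]
tool_rot: [[0.367, 0.93, 0.007], [0.93, -0.367, -0.0], [0.002, 0.006, -1.0]]
ft_force: [-0.1, -0.7, -0.6]
grip_width: 0.0857
gripper_force: 0.0
```

Emit:
jog_arm --hand '[0.0854, 0.0854, 0.0854, 0.0854, 0.0854]' --pt "0.007 -0.048 0" --pt "0.007 -0.048 0" --pt "0.006 -0.048 0" --pt "0.006 -0.046 0" --pt "0 0 0" --yaw '[0, 0, 0, 0, 0]'

```text
time_s: 26.85
position: [0.4764, -0.1095, 0.1927]
tool_rot: [[0.374, 0.927, 0.001], [0.927, -0.374, -0.001], [-0.0, 0.001, -1.0]]
ft_force: [0.4, 2.3, 0.7]
grip_width: 0.0854
gripper_force: 0.0
```

Run:
```python
from h import *
im=snap('wrist','w8'); p=env.observe()['position']; print(p)
print('lens pred',proj('wrist',[(.4768,-.1065,.066)],'w8'))
g=cv2.cvtColor(im,cv2.COLOR_RGB2GRAY)
x,y=proj('wrist',[(.4768,-.1065,.066)],'w8')[0].astype(int); 
b=cv2.GaussianBlur(g,(3,3),0); m=(b[y-35:y+36,x-35:x+36]>80).astype(np.uint8)
for c in cv2.findContours(m,0,2)[0]:
    if cv2.contourArea(c)>60:
        e=cv2.minEnclosingCircle(c); u=(e[0][0]+x-35,e[0][1]+y-35); print(u,e[1],w('wrist',[u],.066,'w8'))
# slim check from side
d=snap('side','d8'); print('side slim pred',proj('side',[(.4455,.126,.072),(.4455,.126,.006)]))
cv2.imwrite('pics/c8.png',np.hstack([cv2.resize(cv2.cvtColor(im[y-60:y+60,x-60:x+60],cv2.COLOR_RGB2BGR),(400,400)),cv2.resize(cv2.cvtColor(d[185:265,235:315],cv2.COLOR_RGB2BGR),(400,400))]))
```

```text
[ 0.47609365 -0.10783046  0.19257215]
lens pred [[314.8 193.6]]
(np.float64(314.0), np.float64(216.5)) 36.840972900390625 [[ 0.4693 -0.1233  0.066 ]]
(np.float64(314.5), np.float64(193.5)) 14.57748031616211 [[ 0.4766 -0.1063  0.066 ]]
side slim pred [[273.4 207.3]
 [274.7 231. ]]
```

View pics/c8.png

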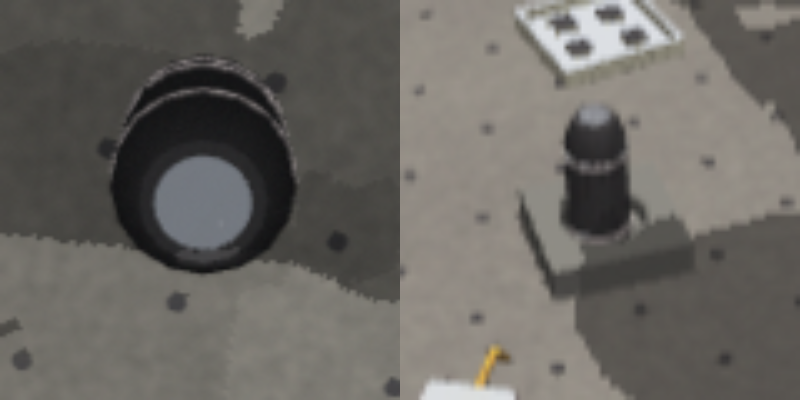

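The slim objective stands upright in the narrow bore (right half, at about (597,165)), with the dish untouched. The wide lens is at px (314.5,193.5), which puts it at (0.4766, -0.1063).

Emit:
jog_arm --hand '[0.0854, 0.0854, 0.0854, 0.0854, 0.0854]' --pt "0.0005 0.0015 -0.05" --pt "0 0 -0.05" --pt "0 0 -0.03" --pt "0 0 -0.02" --pt "0 0 -0.006" --yaw '[0, 0, 0, 0, 0]'

```text
time_s: 27.58
position: [0.4764, -0.1041, 0.0357]
tool_rot: [[0.369, 0.929, -0.002], [0.929, -0.369, 0.001], [0.0, -0.002, -1.0]]
ft_force: [0.2, -0.2, 0.0]
grip_width: 0.0855
gripper_force: 0.0
```

Emit:
jog_arm --hand '[0.08, 0.07, 0.06, 0.052, 0.048]' --pt "0 0 0" --pt "0 0 0" --pt "0 0 0" --pt "0 0 0" --pt "0 0 0" --yaw '[0, 0, 0, 0, 0]' --grip_force 45

```text
time_s: 28.2
position: [0.4768, -0.1055, 0.0364]
tool_rot: [[0.371, 0.929, 0.0], [0.929, -0.371, -0.0], [-0.0, 0.0, -1.0]]
ft_force: [0.7, -0.4, 0.2]
grip_width: 0.0481
gripper_force: 0.0
```

Emit:
jog_arm --hand '[0.044, 0.04, 0.035, 0.03, 0.03]' --pt "0 0 0" --pt "0 0 0" --pt "0 0 0" --pt "0 0 0" --pt "0 0 0" --yaw '[0, 0, 0, 0, 0]'

```text
time_s: 28.82
position: [0.4767, -0.1055, 0.0366]
tool_rot: [[0.371, 0.929, 0.0], [0.929, -0.371, -0.0], [-0.0, 0.0, -1.0]]
ft_force: [-1.4, 0.5, 6.6]
grip_width: 0.0432
gripper_force: 45.2
```

Emit:
jog_arm --hand '[0.03, 0.03, 0.03, 0.03, 0.03]' --pt "0 0 0.01" --pt "0 0 0.03" --pt "0 0 0.05" --pt "0 0 0.05" --pt "0 -0.005 0.01" --yaw '[0, 0, 0, 0, 0]'

```text
time_s: 29.45
position: [0.4775, -0.1107, 0.1894]
tool_rot: [[0.37, 0.929, 0.005], [0.929, -0.37, -0.003], [-0.0, 0.006, -1.0]]
ft_force: [-0.4, -0.7, -2.3]
grip_width: 0.0432
gripper_force: 46.3
```

Emit:
jog_arm --hand '[0.03, 0.03, 0.03, 0.03, 0.03]' --pt "0.008 -0.05 0" --pt "0.008 -0.05 0" --pt "0.008 -0.05 0" --pt "0.007 -0.05 0" --pt "0.007 -0.05 0" --yaw '[0, 0, 0, 0, 0]'

```text
time_s: 30.08
position: [0.5143, -0.362, 0.1848]
tool_rot: [[0.371, 0.929, -0.002], [0.929, -0.371, 0.002], [0.001, -0.002, -1.0]]
ft_force: [0.9, 0.7, -1.4]
grip_width: 0.0428
gripper_force: 46.2
```

Emit:
jog_arm --hand '[0.03, 0.03, 0.03, 0.03, 0.03]' --pt "0 0 0" --pt "0 0 0" --pt "0 0 0" --pt "0 0 0" --pt "0 0 0" --yaw '[0, 0, 0, 0, 0]'

```text
time_s: 30.7
position: [0.5149, -0.36, 0.1865]
tool_rot: [[0.37, 0.929, 0.0], [0.929, -0.37, -0.0], [-0.0, 0.0, -1.0]]
ft_force: [0.1, -0.4, -1.2]
grip_width: 0.0431
gripper_force: 46.3
```

Run:
```python
from h import *
im=snap('wrist','w9'); p=env.observe()['position']; print(p)
c=(.515,-.361); print('stand pred',proj('wrist',[(*c,.016)],'w9'))
g=cv2.cvtColor(im,cv2.COLOR_RGB2GRAY)
# edge score: fit the bore rim (r 28, z .016) over x,y on the gradient magnitude
b=cv2.GaussianBlur(g,(3,3),0).astype(float); G=np.hypot(cv2.Sobel(b,-1,1,0),cv2.Sobel(b,-1,0,1)); G=np.minimum(G,np.percentile(G,97))
t=np.radians(np.arange(0,360,2)); res=[]
for dx in np.arange(-.016,.0161,.001):
  for dy in np.arange(-.016,.0161,.001):
    P=proj('wrist',np.c_[c[0]+dx+.028*np.cos(t),c[1]+dy+.028*np.sin(t),0*t+.016],'w9').astype(np.float32)
    P=P[P[:,1]<238]
    res.append((cv2.remap(G.astype(np.float32),P[:,0].copy(),P[:,1].copy(),cv2.INTER_LINEAR).mean(),round(c[0]+dx,4),round(c[1]+dy,4)))
print(sorted(res)[::-1][:6],np.median([r[0] for r in res]))
# same for lens in hand
x,y=proj('wrist',[p+[0,0,.0296]],'w9')[0]; print('lens pred',x,y)
m=(b[int(y)-40:int(y)+41,int(x)-40:int(x)+41]>80).astype(np.uint8)
for q in cv2.findContours(m,0,2)[0]:
    if cv2.contourArea(q)>200: e=cv2.minEnclosingCircle(q); print('lens',e[0][0]+int(x)-40,e[0][1]+int(y)-40,e[1])
```

```text
[ 0.51483518 -0.36008149  0.18639408]
stand pred [[316.6 182.9]]
[(np.float32(80.00889), np.float64(0.512), np.float64(-0.365)), (np.float32(80.0), np.float64(0.513), np.float64(-0.368)), (np.float32(77.03696), np.float64(0.512), np.float64(-0.368)), (np.float32(76.97843), np.float64(0.514), np.float64(-0.368)), (np.float32(76.17403), np.float64(0.512), np.float64(-0.366)), (np.float32(75.93312), np.float64(0.512), np.float64(-0.367))] 33.73822
lens pred 315.4 342.0
lens 315.0 368.5 42.216800689697266
lens 316.3615379333496 343.5 32.825687408447266
```

```bash
cat > fit.py <<'E'
from h import *
from scipy.optimize import differential_evolution as DE
def fit(n,f,c,half,r,yaw0,rowmax):
    b=cv2.GaussianBlur(cv2.imread(f'pics/{f}.png',0),(5,5),0).astype(np.float32); G=np.hypot(cv2.Sobel(b,-1,1,0),cv2.Sobel(b,-1,0,1)); G=np.minimum(G,40)
    s=np.linspace(-half,half,60); e=0*s+half; Q=np.r_[np.c_[s,e],np.c_[s,-e],np.c_[e,s],np.c_[-e,s]]; t=np.linspace(0,2*np.pi,150); C=r*np.c_[np.cos(t),np.sin(t)]
    def sc(v):
        a=np.radians(v[2]); R=np.array([[np.cos(a),-np.sin(a)],[np.sin(a),np.cos(a)]])
        tot=0
        for S in (Q@R.T,C):
            P=proj(n,np.c_[S+v[:2],np.full(len(S),.016)],f).astype(np.float32); P=P[P[:,1]<rowmax]
            tot+=cv2.remap(G,P[:,0].copy(),P[:,1].copy(),1).mean() if len(P) else 0
        return -float(tot)
    o=DE(sc,[(c[0]-.015,c[0]+.015),(c[1]-.015,c[1]+.015),(yaw0-45,yaw0+45)],seed=1,popsize=25,maxiter=60,polish=False); print(f,o.x.round(4),round(o.fun,1))
E
python3 - <<'E'
from fit import *
fit('wrist','w7',(.445,.126),.032,.019,45,230)
fit('wrist','w3',(.445,.126),.032,.019,45,230)
fit('wrist','w9',(.514,-.363),.042,.028,-38,238)
fit('wrist','w6',(.514,-.363),.042,.028,-38,352)
fit('side','side0',(.512,-.362),.042,.028,-38,400)
E
```

```text
Traceback (most recent call last):
  File "fit.py", line 13, in fit
    o=DE(sc,[(c[0]-.015,c[0]+.015),(c[1]-.015,c[1]+.015),(yaw0-45,yaw0+45)],seed=1,popsize=25,maxiter=60,polish=False); print(f,o.x.round(4),round(o.fun,1))
  File "fit.py", line 10, in sc
    P=proj(n,np.c_[S+v[:2],np.full(len(S),.016)],f).astype(np.float32); P=P[P[:,1]<rowmax]
      ~~~~^^^^^^^^^^^^^^^^^^^^^^^^^^^^^^^^^^^^^^^^^
  File "h.py", line 16, in proj
    K,R,t=cam(n,f); p=(np.atleast_2d(X)-t)@R@K.T; return np.round(p[:,:2]/p[:,2:],1)
          ~~~^^^^^
  File "h.py", line 6, in cam
    c=env.calibration(n); K=np.array([[c['fx'],0,c['cx']],[0,c['fy'],c['cy']],[0,0,1]])
ValueError: time passes only in moves, steps and waits
```

```bash
sed -i 's/^def cam/import functools\n@functools.lru_cache(None)\ndef cam/' h.py
python3 - <<'E'
from fit import *
fit('wrist','w7',(.445,.126),.032,.019,45,230)
fit('wrist','w3',(.445,.126),.032,.019,45,230)
fit('wrist','w9',(.514,-.363),.042,.028,-38,238)
fit('wrist','w6',(.514,-.363),.042,.028,-38,352)
fit('side','side0',(.512,-.362),.042,.028,-38,400)
E
```

```text
w7 [ 0.4434  0.1251 59.1012] -60.7
w3 [ 0.4428  0.1253 59.5631] -47.5
w9 [  0.5135  -0.3677 -34.9081] -63.4
w6 [  0.5125  -0.3694 -33.0108] -59.4
side0 [  0.5065  -0.3474 -33.4406] -76.4
```

Run:
```python
from h import *
for f,c,lim in (('w9',(.5135,-.3677),'rim at +-28'),('w7',(.4434,.1251),'rim at +-19')):
    b=cv2.imread(f'pics/{f}.png',0).astype(np.float32)
    for nm,d in (('toolx',(.371,.929)),('tooly',(.929,-.371))):
        s=np.arange(-.044,.0601,.002); P=proj('wrist',np.c_[c[0]+s*d[0],c[1]+s*d[1],0*s+.016],f).astype(np.float32)
        v=cv2.remap(b,P[:,0].copy(),P[:,1].copy(),1).ravel().astype(int)
        print(f,nm,lim,[f'{int(round(x*1000))}:{y}' for x,y in zip(s,v)])
```

```text
w9 toolx rim at +-28 ['-44:22', '-42:21', '-40:22', '-38:21', '-36:21', '-34:75', '-32:67', '-30:21', '-28:53', '-26:65', '-24:31', '-22:117', '-20:141', '-18:141', '-16:141', '-14:141', '-12:142', '-10:138', '-8:90', '-6:83', '-4:83', '-2:84', '0:84', '2:84', '4:84', '6:84', '8:84', '10:85', '12:85', '14:85', '16:85', '18:85', '20:85', '22:86', '24:86', '26:86', '28:70', '30:135', '32:143', '34:161', '36:160', '38:161', '40:161', '42:141', '44:42', '46:98', '48:136', '50:138', '52:137', '54:136', '56:137', '58:135', '60:129']
w9 tooly rim at +-28 ['-44:129', '-42:145', '-40:145', '-38:145', '-36:145', '-34:145', '-32:145', '-30:133', '-28:50', '-26:139', '-24:146', '-22:145', '-20:142', '-18:124', '-16:111', '-14:96', '-12:84', '-10:84', '-8:83', '-6:84', '-4:84', '-2:84', '0:84', '2:84', '4:84', '6:83', '8:84', '10:84', '12:83', '14:83', '16:83', '18:84', '20:83', '22:83', '24:84', '26:63', '28:67', '30:83', '32:85', '34:92', '36:94', '38:94', '40:93', '42:92', '44:88', '46:87', '48:87', '50:88', '52:86', '54:84', '56:83', '58:84', '60:87']
w7 toolx rim at +-19 ['-44:70', '-42:32',
[... 284 characters left out ...]
0:83', '22:98', '24:98', '26:98', '28:98', '30:97', '32:104', '34:40', '36:65', '38:91', '40:88', '42:84', '44:83', '46:86', '48:89', '50:88', '52:87', '54:85', '56:83', '58:82', '60:127']
w7 tooly rim at +-19 ['-44:76', '-42:76', '-40:75', '-38:74', '-36:75', '-34:75', '-32:82', '-30:84', '-28:83', '-26:84', '-24:84', '-22:83', '-20:75', '-18:55', '-16:85', '-14:85', '-12:84', '-10:85', '-8:84', '-6:84', '-4:85', '-2:85', '0:85', '2:85', '4:86', '6:86', '8:96', '10:96', '12:96', '14:96', '16:96', '18:74', '20:82', '22:96', '24:96', '26:95', '28:95', '30:96', '32:93', '34:83', '36:83', '38:83', '40:86', '42:83', '44:81', '46:83', '48:84', '50:86', '52:83', '54:82', '56:74', '58:47', '60:49']
```

Profiles across the wide bore put its rim at ±28 mm around (0.5135, -0.367), so I shift by (-1, -6.5) mm and lower.

Emit:
jog_arm --hand '[0.03, 0.03, 0.03, 0.03, 0.03]' --pt "-0.001 -0.0065 -0.03" --pt "0 0 -0.05" --pt "0 0 -0.035" --pt "0 0 -0.01" --pt "0 0 -0.004" --yaw '[0, 0, 0, 0, 0]'

```text
time_s: 31.38
position: [0.5141, -0.3673, 0.0578]
tool_rot: [[0.371, 0.929, 0.001], [0.929, -0.371, -0.001], [-0.0, 0.001, -1.0]]
ft_force: [0.3, -0.6, -0.6]
grip_width: 0.0432
gripper_force: 46.3
```

Emit:
jog_arm --hand '[0.03, 0.03, 0.03, 0.03, 0.03]' --pt "0 0 -0.003" --pt "0 0 -0.003" --pt "0 0 -0.002" --pt "0 0 0" --pt "0 0 0" --yaw '[0, 0, 0, 0, 0]'

```text
time_s: 32.0
position: [0.5138, -0.367, 0.0494]
tool_rot: [[0.371, 0.929, 0.0], [0.929, -0.371, -0.0], [-0.0, 0.0, -1.0]]
ft_force: [0.6, 0.6, -1.2]
grip_width: 0.0432
gripper_force: 46.3
```

Emit:
jog_arm --hand '[0.03, 0.03, 0.03, 0.03, 0.03]' --pt "0 0 -0.003" --pt "0 0 -0.0015" --pt "0 0 -0.001" --pt "0 0 0" --pt "0 0 0" --yaw '[0, 0, 0, 0, 0]'

```text
time_s: 32.62
position: [0.5138, -0.367, 0.0438]
tool_rot: [[0.371, 0.929, 0.0], [0.929, -0.371, -0.0], [-0.0, 0.0, -1.0]]
ft_force: [0.0, -0.4, -1.3]
grip_width: 0.0431
gripper_force: 46.3
```

Emit:
jog_arm --hand '[0.03, 0.03, 0.03, 0.03, 0.03]' --pt "0 0 -0.001" --pt "0 0 0" --pt "0 0 0" --pt "0 0 0" --pt "0 0 0" --yaw '[0, 0, 0, 0, 0]'

```text
time_s: 33.25
position: [0.5138, -0.367, 0.0427]
tool_rot: [[0.371, 0.929, 0.0], [0.929, -0.371, 0.0], [0.0, 0.0, -1.0]]
ft_force: [-0.6, -0.3, -1.9]
grip_width: 0.043
gripper_force: 46.5
```

Emit:
jog_arm --hand '[0.03, 0.03, 0.03, 0.03, 0.03]' --pt "0 0 -0.0007" --pt "0 0 0" --pt "0 0 0" --pt "0 0 0" --pt "0 0 0" --yaw '[0, 0, 0, 0, 0]'

```text
time_s: 33.88
position: [0.5138, -0.367, 0.0426]
tool_rot: [[0.371, 0.929, 0.0], [0.929, -0.371, -0.0], [-0.0, 0.0, -1.0]]
ft_force: [-2.3, 2.9, 5.1]
grip_width: 0.0431
gripper_force: 46.9
```

It touches down at the expected bore-floor height, so I release and retreat.

Emit:
jog_arm --hand '[0.046, 0.05, 0.06, 0.07, 0.08]' --pt "0 0 0" --pt "0 0 0" --pt "0 0 0" --pt "0 0 0" --pt "0 0 0" --yaw '[0, 0, 0, 0, 0]'

```text
time_s: 34.5
position: [0.5138, -0.367, 0.042]
tool_rot: [[0.371, 0.929, 0.0], [0.929, -0.371, -0.0], [-0.0, 0.0, -1.0]]
ft_force: [-0.5, 0.4, 0.1]
grip_width: 0.0798
gripper_force: 0.0
```

Emit:
jog_arm --hand '[0.0854, 0.0854, 0.0854, 0.0854, 0.0854]' --pt "0 0 0.01" --pt "0 0 0.03" --pt "0 0 0.05" --pt "0 0 0.05" --pt "0 0 0.01" --yaw '[0, 0, 0, 0, 0]'

```text
time_s: 35.12
position: [0.5145, -0.3677, 0.1966]
tool_rot: [[0.371, 0.929, 0.005], [0.929, -0.371, -0.005], [-0.003, 0.007, -1.0]]
ft_force: [0.2, 0.3, -0.3]
grip_width: 0.0854
gripper_force: 0.0
```

Emit:
jog_arm --hand '[0.0854, 0.0854, 0.0854, 0.0854, 0.0854]' --pt "0 0 0.02" --pt "0 0 0" --pt "0 0 0" --pt "0 0 0" --pt "0 0 0" --yaw '[0, 0, 0, 0, 0]'

```text
time_s: 35.75
position: [0.5137, -0.3669, 0.2114]
tool_rot: [[0.371, 0.929, -0.001], [0.929, -0.371, 0.001], [0.0, -0.001, -1.0]]
ft_force: [-0.4, 0.3, -0.2]
grip_width: 0.0858
gripper_force: 0.0
```

```bash
cat >> h.py <<'E'
def ring(n,f,c,circs,rng=.012):
    # fit a set of (radius, z) circles sharing one vertical axis to the image gradient
    b=cv2.GaussianBlur(cv2.imread(f'pics/{f}.png',0),(3,3),0).astype(np.float32); G=np.minimum(np.hypot(cv2.Sobel(b,-1,1,0),cv2.Sobel(b,-1,0,1)),60)
    t=np.linspace(0,2*np.pi,120); best=(0,)
    for dx in np.arange(-rng,rng+1e-6,.001):
        for dy in np.arange(-rng,rng+1e-6,.001):
            P=np.vstack([proj(n,np.c_[c[0]+dx+r*np.cos(t),c[1]+dy+r*np.sin(t),0*t+z],f) for r,z in circs]).astype(np.float32)
            best=max(best,(round(float(cv2.remap(G,P[:,0].copy(),P[:,1].copy(),1).mean()),1),round(c[0]+dx,4),round(c[1]+dy,4)))
    return best
E
python3 - <<'E'
from fit import *
import h
snap('wrist','wa'); snap('side','da'); snap('scene','sa')
print(env.observe()['position'],env.observe()['ft_force'])
c=(.5135,-.367)
b=cv2.imread('pics/wa.png',0); x,y=proj('wrist',[(*c,.072)],'wa')[0].astype(int); m=(b[y-30:y+31,x-30:x+31]>80).astype(np.uint8)
for q in cv2.findContours(m,0,2)[0]:
    if cv2.contourArea(q)>60: e=cv2.minEnclosingCircle(q); u=(e[0][0]+x-30,e[0][1]+y-30); print('lens',u,e[1],w('wrist',[u],.072,'wa'))
print('rim',ring('wrist','wa',c,[(.028,.016)])); fit('wrist','wa',c,.042,.028,-38,400)
d=cv2.cvtColor(cv2.imread('pics/da.png'),cv2.COLOR_BGR2HSV); mm=((d[...,1]>140)&(d[...,0]>12)&(d[...,0]<35)).astype(np.uint8)
print('brass',[cv2.boundingRect(q) for q in cv2.findContours(mm,0,2)[0] if cv2.contourArea(q)>40],proj('side',[(.545,.363,.014)]))
A=cv2.imread('pics/d6.png').astype(int); B=cv2.imread('pics/da.png').astype(int); dd=(abs(A-B).max(2)>40); x,y=proj('side',[(.56,.009,.008)])[0].astype(int)
print('dish area changed px',dd[y-14:y+15,x-22:x+23].sum(), 'plate area',dd[250:312,215:275].sum())
E
```

```text
[ 0.51373455 -0.3669439   0.21178286] [-0.13572086  0.0246929   0.90620468]
lens (np.float64(316.7222213745117), np.float64(193.5)) 13.731429100036621 [[ 0.5137 -0.3678  0.072 ]]
lens (np.float64(316.0), np.float64(201.0)) 36.61976623535156 [[ 0.5109 -0.3734  0.072 ]]
rim (50.6, np.float64(0.5095), np.float64(-0.376))
wa [  0.5129  -0.3685 -34.9762] -61.6
brass [(144, 252, 29, 25)] [[157.1 263.3]]
dish area changed px 175 plate area 72
```

Run:
```python
from h import *
for f in('side0','da'):
    im=cv2.imread(f'pics/{f}.png'); hs=cv2.cvtColor(im,cv2.COLOR_BGR2HSV); r=(slice(170,212),slice(245,305)); m=((hs[r][...,1]<35)&(hs[r][...,2]>190)).astype(np.uint8); print(f,'dish',cv2.boundingRect(m))
im=cv2.imread('pics/da.png'); m=(cv2.cvtColor(im,cv2.COLOR_BGR2HSV)[...,2]<55).astype(np.uint8)[235:295,130:190]; print('mat dark+brass bbox',cv2.boundingRect(m),'was'); 
m=(cv2.cvtColor(cv2.imread('pics/side0.png'),cv2.COLOR_BGR2HSV)[...,2]<55).astype(np.uint8)[235:295,130:190]; print(cv2.boundingRect(m))
print(w('side',[(158.5,264.5)],.014),w('side',[(159.2,268.2)],.004))
```

```text
side0 dish (14, 11, 32, 18)
da dish (14, 11, 32, 18)
mat dark+brass bbox (10, 22, 39, 24) was
(10, 21, 39, 25)
[[0.5398 0.3631 0.014 ]] [[0.5401 0.3635 0.004 ]]
```

```bash
python3 -c "
from rig import env
print(env.close_job())"
```

```text
the job is handed in; nothing more can be done
None
```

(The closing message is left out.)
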